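# Pass a tray of rings through the sprung gate of a transfer chute

### The arm

A 6-joint arm with a two-finger parallel gripper is mounted at the origin on a cart in front of the work surface, level with it; the furniture and walls round the work are solid. World frame = base frame: x ahead of the robot, y to its left, z up, the work surface at z = 0. Lengths are in m, angles in rad, forces in N, time in s.
With the tool pointing down it reaches from about 0.25 to 0.725 m from the base axis. Payload 9.7 kg.
Tool frame: the origin (TCP) lies midway between the tips of the shut fingers; the grasp point (between the pads) lies 19 mm behind it; x points along the fingers, z is the direction in which the jaws open and shut, and the axes are right-handed (so a half turn about x gives the same grasp; the last joint's range is limited). The gripper opens to 85 mm and grips with 20 to 120 N. Pads are 22 mm wide; open, the fingers measure 114 mm over their backs; the gripper's body (76 mm by 85 mm) begins 54 mm behind the grasp point. The pads swing forward as they close: fully open they stand 13 mm farther back than shut.
Start: joints at [1.151, 0.087, 0.176, 1.66, 0, 1.571], TCP at [0.224, 0.502, 0.231] pointing down, gripper open.
Joint ranges: [-3.13, 3.13], [-0.85, 1.81], [-1.15, 1.24], [-2.2, 2.28], [-1.44, 1.52], [-3.14, 3.14]. Speed limits (rad/s): [2.22, 2.22, 2.57, 3.14, 3.14, 3.14].

### API

Orientations are given as a rotation vector (axis times angle).
In Python, from bench import bot, eyes, job gives the robot as it stands.
- The arm moves only by the tool apply_moves, never from a script. Its argument "rows" is a list of rows, each a list of 3 entries, a list of its own where there are three numbers: the shift along the world's x, y, z each as a share of 0.15 m, from -1 to 1, then the turn, a rotation vector about the world's x, y, z each as a share of 45 degrees, from -1 to 1, then the closure, from 0 (fully open) to 1 (shut). A call has 1 to 12 rows; each row is the pose to reach, as a shift and turn from the pose measured when the call began; what a row does not reach only later rows make up. A row lasts 1/12 s, in which the tool goes at most 41.7 mm and 7.16 degrees, less where a joint would pass 70% of its speed; a pose out of reach is approached as far as the arm can. A call with a number of a shift or a turn outside -1 to 1 is refused whole. A call with a gripper value outside its range is refused whole. The fingers move at their own pace and stop on an object; "grip_force" is the grip in N (left out, the last holds). Time passes only in rows, so rows that repeat a pose let the fingers close. It gives the time, the measured TCP pose, the force and the opening at its end, in the units of the state.
- bot.state(): the state, without advancing time (a new reading comes with each control period).
- eyes.capture(name): name is "scene" or "top" or "wrist"; returns a dict with "image" (480x640x3 uint8, blue, green, red), "depth" (480x640 float32, m along the optical axis (not along the pixel's ray), 0 where there is no reading), "vertical_fov" (degrees; the focal length in pixels is half the picture's height over the tangent of half this angle, whatever the lens; pixels are square), "cx", "cy" (the principal point, pixels), "eye" and "attitude" of the camera in the world; the wrist camera has in their place "mount" (4x4, takes a point from camera to tool coordinates, whose origin is the TCP and whose axes are the tool frame's). Camera axes: x right, y up, looking along -z (the intrinsics and any distortion apply to the point x, -y, -z); pixel columns grow to the right and rows downward; lengths in m; the calibration is good to about 2 mm. A picture is of the moment at which its call begins: read the wrist's pose just before it.
- job.hand_in(): hands the job in, once; it reports no verdict.
The state is a dict: "clock": time; "joint_positions": joint angles; "joint_velocities": joint speeds; "effort": joint torques, N m; "ee_pos": TCP position; "eef_rot": TCP orientation; "force": force on the tool from outside, world axes, zero at the start; "torque": the same for the moment, N m; "gripper_width": finger opening in m.
Only numpy, scipy, OpenCV 4.12 (cv2) and the standard library are available. Lean on these libraries where they do the work, as an engineer would, in place of code of your own. Each camera call takes 0.05 s, during which the arm holds its last target. There are 200 camera calls.

### The job

Pass the blue tray of rings through the transfer chute to the packing side: with one fingertip press the chute's long yellow hand bar down and keep it down, so that the hinged gate stays open, and with the other fingertip push the tray from behind along the slideway, over the gate slot and right up against the end stop. Then let the bar go so that the gate springs up shut behind the tray. Only press and push: do not grip or lift the tray or the rings, do not let the gate come up under the tray, and leave everything else on the bench alone.

Things in the scene. Friction and masses are not known exactly. Their poses are not given: they have to be found in the camera images.
- transfer_chute: Aluminium transfer chute fixed to the bench: a straight channel on feet, 200 mm wide over all. Origin on the bench under the gate leaf, mid-width of the channel; +x = direction of travel, +y = the side with the yellow hand bar. Side walls 3 mm thick, 24 mm high above the slideway, 94 mm clear between them. Posts 112 mm high carry the gate's shaft at y = -90 mm.
- slideway (a point): Point on the slideway's upper face over the gate slot, mid-width, 75 mm above the bench; axes as the chute's. The slideway is flat and level, and runs from x = -225 mm (open infeed end) to the end stop at the far end.
- stop_face (a point): Midway between the faces of the end stop's two rubber buffers, 154 mm in +x of the chute's origin, 90 mm above the bench, mid-width. The tray's leading face touches here when home. The stop plate reaches 113 mm above the bench.
- gate (a joint): Yellow sprung gate, turning about a shaft parallel to the channel. 0 rad = shut, the leaf blocks the tray. Pressing the bar down opens it: from 0.20 rad on the leaf lies below the slideway; hard stop at 0.28. Springs shut it when the bar is let go: about 4 N on the bar at 0, 7 N at 0.25, the same all along the bar. Let go with the tray over the slot, the leaf rises under the tray and tips it.
- gate_leaf (a point): Middle of the upper edge of the gate leaf, a yellow plate 5 mm thick in x and about 80 mm wide across the channel, on the same stiff frame as the bar. Shut, it stands up through the slot 8 mm (far side) to 24 mm (bar side) above the slideway.
- bar_top (a point): Middle of the hand bar's upper face, moving with the gate. Flat bar 30 mm wide, 10 mm thick, 280 mm long: chute x = -245 to 35, y = 62 to 92 mm, moving sideways under 5 mm. Upper face above the bench: 125 mm shut, 91 mm at 0.20 rad (leaf just below the slideway), 78 mm at the hard stop; so a fingertip on the bar with the gate open is 3 to 16 mm above the slideway.
- tray: Loose blue tray, open on top, 136 mm long (x, along the travel), 86 mm wide (y), 32 mm high, walls 3 mm, about 0.35 kg, standing on the slideway before the gate. Origin at the centre of its underside. Its rear wall (x = -68 mm) is a plain upright face to push on. Home against the buffers its origin is at x = 86 mm in the chute frame.
- ring_a: Zinc-plated ring with a small ear, 62 x 74 x 9 mm, lying loose and flat in the rear half of the tray; origin at its underside.
- ring_b: The second such ring, lying in the front half of the tray.
- grease_tin: Bystander: flat round tin with a blue lid, 70 mm across, 31 mm high; origin at its underside. Not part of the job.
- plug_gauge: Bystander: steel plug gauge with a red collar lying on its side, 108 mm long, 39 mm thick; origin at its underside. Not part of the job.
- gauge_block: Bystander: ground steel block 30 x 35 x 28 mm; origin at its underside. Not part of the job.
- ring_stack: Bystander: pile of plated rings on a peg, 76 x 64 mm, 119 mm high; origin at its underside. Not part of the job.
- spare_ring: Bystander: loose zinc-plated ring lying flat, 68 x 62 x 9 mm; origin at its underside. Not part of the job.

How it is judged:
On the way, in this order (a step that is already met when the one before it is completed fails the run):
1. a finger holds the bar down and the gate open (0.20 rad or more) while the tray still stands before the gate (value of joint gate above 0.2 rad and contact force between the fingers and gate above 1 N and x of tray in the frame of transfer_chute below -0.065 m), for 0.1 s.
2. with the bar still held down by a finger and the gate open, the tray has been pushed over the slot to within 8 mm of the end stop (value of joint gate above 0.19 rad and contact force between the fingers and gate above 1 N and x of tray in the frame of transfer_chute above 0.078 m), for 0.1 s.
At the end, for the whole second after the job is handed in: The tray stands flat on the slideway beyond the gate, within 8 mm of the end stop, at rest, with both rings lying in it, and the gate has sprung fully shut (under 0.02 rad) behind it (x of tray in the frame of transfer_chute above 0.078 m and z of tray in the frame of transfer_chute between 0.072 and 0.079 m and angle between tray's own z axis and vertical below 0.03 rad and value of joint gate below 0.02 rad and linear speed of tray below 0.01 m/s and distance between each of ring_a, ring_b and tray below 0.055 m); the robot touches nothing.
It fails at once if the tray is lifted more than 8 mm off the slideway (z of tray in the frame of transfer_chute above 0.083 m).
It fails at once if the tray tips more than 4 degrees (gripped and tilted, or the gate came up under it) (angle between tray's own z axis and vertical above 0.07 rad).
It fails at once if a ring is lifted or leaves the tray (distance between any of ring_a, ring_b and tray above 0.06 m or z of any of ring_a, ring_b in the frame of tray above 0.02 m).
It fails at once if a bystander is moved more than 15 mm (distance of any of grease_tin, plug_gauge, gauge_block, ring_stack, spare_ring from where it was at the start of the episode above 0.015 m).
It also fails if it takes over 38 s, if anything falls off the work surface, if the arm or the gripper's body presses on something with over 40 N, if the wrist force passes 120 N, or if a joint passes its speed limit or range.

## Working session

There is one attempt and no reset: what is moved stays moved. The work goes in short steps, Python scripts to look and compute and a tool call to move; the robot and the scene stay as the last step left them, time stands still between calls to the robot, and variables do not carry over. Pictures are saved under pics/ and viewed, about 8 in all and at most 12, crops included, and the job is handed in when it is done.

Besides the shell and the picture viewer there is one more tool, called after "Request:" as a command line: name --argument value ..., lists and objects as JSON in quotes. apply_moves: Moves the arm, as the interface text tells. Shift numbers are shares of 0.15 m and turn numbers shares of 45 degrees, none past 1 either way. Its arguments: {"type":"object","properties":{"rows":{"type":"array"},"grip_force":{"type":"number"}},"required":["rows"]}

```bash
mkdir -p pics; ls; cat > h.py <<'E'
import numpy as np,cv2
from bench import bot,eyes,job
from scipy.spatial.transform import Rotation as R
def pts(c):
    h,w=c['depth'].shape; f=h/2/np.tan(np.radians(c['vertical_fov'])/2)
    v,u=np.mgrid[:h,:w]; d=c['depth']
    p=np.stack([(u-c['cx'])/f*d,-(v-c['cy'])/f*d,-d],-1)
    A=np.array(c['attitude']); A=R.from_rotvec(A).as_matrix() if A.shape==(3,) else A
    return p@A.T+np.array(c['eye'])
E
python3 - <<'E'
from h import *
print(bot.state())
for n in('scene','top'):
    c=eyes.capture(n); print({k:v for k,v in c.items() if k not in('image','depth')})
    cv2.imwrite(f'pics/{n}0.png',c['image']); np.savez(f'{n}0.npz',**{k:np.array(v) for k,v in c.items()})
E
```

```text
pics
{'clock': 0.0, 'joint_positions': array([1.15098835e+00, 8.74954840e-02, 1.75116653e-01, 1.65980333e+00,
       1.50493377e-05, 1.57078603e+00]), 'joint_velocities': array([ 0.00108937,  0.0017552 ,  0.0008246 , -0.0011501 , -0.00015148,
       -0.0016806 ]), 'effort': array([-1.74889351e-04, -5.20378518e+01,  4.64811337e+01,  1.60070794e-02,
       -8.70793792e-05,  2.01699044e-05]), 'ee_pos': array([0.22407239, 0.50202976, 0.23055464]), 'eef_rot': array([-0.89542214,  1.38023948,  0.89420285]), 'force': array([ 0.65556426, -0.07624482,  0.13433906]), 'torque': array([-0.00791679, -0.04344693,  0.03436325]), 'gripper_width': 0.08568329860504688}
{'vertical_fov': 54.605761528225024, 'cx': 314.8419819219896, 'cy': 236.43066532131573, 'eye': array([-0.2960715 , -0.55142234,  1.19818643]), 'attitude': array([ 0.67403808, -0.39101848, -1.01407951])}
{'vertical_fov': 51.04502877678472, 'cx': 326.59588978082195, 'cy': 244.0940482361185, 'eye': array([ 0.4580458 , -0.04236045,  1.28877537]), 'attitude': array([ 0.08320824, -0.07417877, -1.5727757 ])}
```

View pics/top0.png

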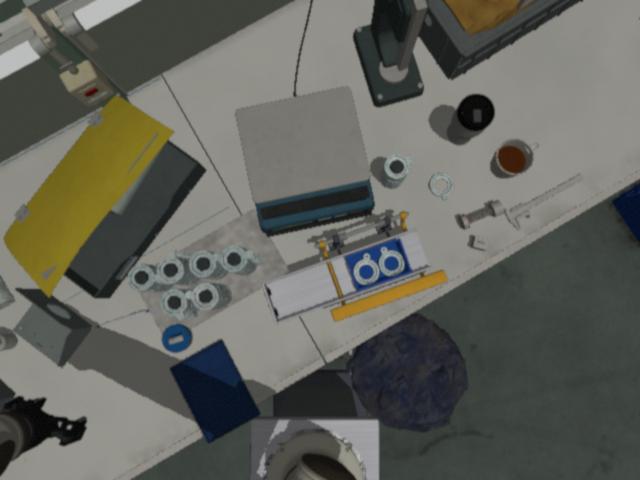

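View pics/scene0.png

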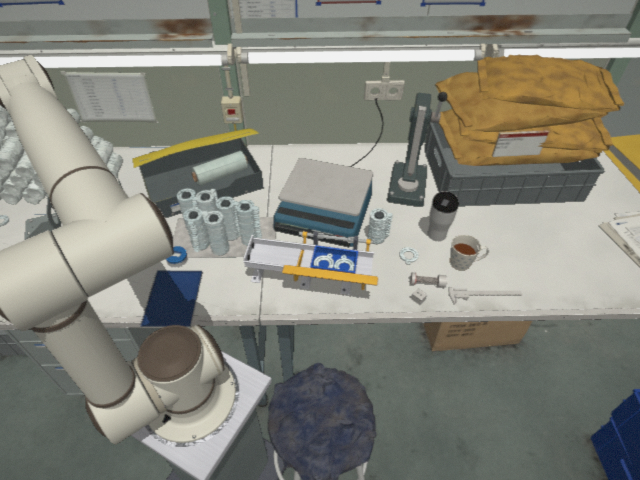

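The top view shows the chute lying almost along world y. The bar is at (390,297) on the robot's side, the tray at (378,264), the leaf at (335,280) and the stop end at left (270,300), so travel is to the left (+y). The scene view agrees. The bystanders I can see are clear of the channel. Next I'll measure the chute frame and tray.

```bash
python3 - <<'E'
from h import *
for n in('top','scene'):
    c=dict(np.load(n+'0.npz')); c={k:(v if v.ndim else float(v)) for k,v in c.items()}
    P=pts(c); hsv=cv2.cvtColor(c['image'],cv2.COLOR_BGR2HSV)
    reg=(P[...,0]>.2)&(P[...,0]<.6)&(abs(P[...,1])<.5)&(c['depth']>0)
    y=cv2.inRange(hsv,(15,120,100),(32,255,255))>0
    m=(y&reg&(P[...,2]>.115)&(P[...,2]<.135)).astype(np.uint8)
    k,l,s,_=cv2.connectedComponentsWithStats(m); i=1+s[1:,4].argmax()
    q=P[l==i]; (cx,cy),(w,h),a=cv2.minAreaRect(q[:,:2].astype(np.float32)*1000)
    box=cv2.boxPoints(((cx,cy),(w,h),a)); print(n,'bar',cx,cy,w,h,a,'z',np.median(q[:,2]),len(q)); print(box.round())
    ctr=q[:,:2].mean(0); d=np.linalg.svd(q[:,:2]-ctr)[2][0]; d*=np.sign(d[1]); print('dir',d)
    C=np.array([cx,cy])/1000; nn=np.array([-d[1],d[0]]); O=C+.105*d-.077*nn
    print('origin',O,'yaw deg',np.degrees(np.arctan2(d[1],d[0])))
    L=np.dstack([(P[...,:2]-O)@d,(P[...,:2]-O)@nn,P[...,2]])
    b=cv2.inRange(hsv,(105,120,50),(130,255,255))>0
    for nm,mm in(('tray',b&reg&(abs(L[...,1])<.06)&(L[...,2]>.07)&(abs(L[...,0])<.25)),('yellow rest',y&reg&(abs(L[...,0])<.05)&(abs(L[...,1])<.05)),
      ('white',(hsv[...,1]<60)&reg&(abs(L[...,1])<.12)&(abs(L[...,0])<.3)&(abs(L[...,2]-.099)<.006)),('stop',reg&(abs(L[...,1])<.045)&(abs(L[...,0]-.16)<.03)&(L[...,2]>.1))):
        t=L[mm]; print(nm,len(t)); 
        if len(t): print((np.percentile(t,[1,3,50,97,99],axis=0)*1000).round(1).tolist())
E
```

```text
top bar 456.3944396972656 -179.29661560058594 27.918485641479492 277.7304992675781 19.57817268371582 z 0.12499398864456002 1456
[[ 397.  -53.]
 [ 490. -315.]
 [ 516. -305.]
 [ 423.  -44.]]
dir [-0.33507355  0.94219198]
origin [ 0.4937605 -0.0545658] yaw deg 109.57701033148828
tray 1126
[[-174.7, -41.7, 73.3], [-173.8, -40.5, 74.2], [-111.1, -3.0, 80.2], [-42.8, 42.7, 110.2], [-41.3, 43.7, 111.1]]
yellow rest 101
[[-3.6, -45.4, 56.5], [-3.4, -43.3, 57.6], [0.2, -3.0, 86.2], [3.0, 38.7, 97.5], [3.0, 40.9, 99.3]]
white 848
[[-215.6, -106.3, 93.5], [-196.9, -94.6, 94.3], [1.7, -36.6, 99.1], [260.7, 51.6, 104.2], [275.0, 51.8, 104.7]]
stop 110
[[157.9, -44.0, 100.6], [158.6, -42.3, 101.3], [162.2, -0.2, 111.5], [165.4, 42.5, 115.5], [165.6, 44.0, 117.2]]
scene bar 455.3346252441406 -176.370361328125 34.205970764160156 277.91961669921875 19.573925018310547 z 0.12506827928003972 815
[[ 393.  -51.]
 [ 486. -313.]
 [ 518. -302.]
 [ 425.  -40.]]
dir [-0.33610962  0.94182287]
origin [ 0.49256348 -0.05159852] yaw deg 109.64002765759311
tray 585
[[-175.4, -44.0, 74.3], [-173.7, -42.8, 75.6], [-107.9, -34.2, 89.4], [-44.2, 43.4, 110.3], [-43.2, 45.6, 111.7]]
yellow rest 38
[[-2.6, -36.7, 62.7], [-2.2, -36.3, 65.6], [-1.6, -1.1, 83.5], [0.2, 36.4, 97.4], [0.4, 43.4, 97.7]]
white 486
[[-178.5, -115.9, 93.1], [-135.6, -110.4, 93.4], [110.9, -46.9, 98.9], [283.0, 51.0, 104.4], [294.2, 52.4, 104.7]]
stop 67
[[156.2, -43.5, 100.3], [158.1, -42.8, 100.7], [161.4, 3.0, 111.7], [165.4, 43.6, 115.4], [166.0, 44.1, 116.7]]
```

```bash
python3 - <<'E'
from h import *
s=bot.state(); M=R.from_rotvec(s['eef_rot']).as_matrix(); print(M.round(3))
d=np.array([-.335,.942,0]); n=np.array([-.942,-.335,0])
for sg in(1,-1):
    z=sg*n; x=np.array([0,0,-1]); y=np.cross(z,x); T=np.c_[x,y,z]
    print(sg,np.degrees(R.from_matrix(T@M.T).as_rotvec()),)
p=np.array([.4935,-.054,0])-.2*d+.037*n; print(p,(p-s['ee_pos'])/.15)
E
```

```text
[[-0.    -0.913  0.408]
 [-0.001  0.408  0.913]
 [-1.    -0.    -0.001]]
1 [6.25670077e-02 5.88807395e-02 1.33629674e+02]
-1 [  0.0477055   -0.05069213 -46.37030157]
[ 0.525646 -0.254795  0.      ] [ 2.01041394 -5.04562777 -1.53781078]
```

Request:
apply_moves --rows '[[[0.4, -1, 0], [0, 0, -0.2], 0.3], [[0.4, -1, 0], [0, 0, -0.2], 0.3], [[0.4, -1, 0], [0, 0, -0.2], 0.3], [[0.4, -1, 0], [0, 0, -0.2], 0.3]]'

```text
clock: 0.43
ee_pos: [0.2842, 0.35, 0.2302]
eef_rot: [-0.776, 1.43, 0.774]
force: [1.0, 0.4, 0.1]
gripper_width: 0.0596
```

Request:
apply_moves --rows '[[[0.4, -1, 0], [0, 0, -0.2], 0.3], [[0.4, -1, 0], [0, 0, -0.2], 0.3], [[0.4, -1, 0], [0, 0, -0.2], 0.3], [[0.4, -1, 0], [0, 0, -0.2], 0.3]]'

```text
clock: 0.77
ee_pos: [0.3442, 0.198, 0.23]
eef_rot: [-0.655, 1.472, 0.653]
force: [0.1, 0.7, 0.1]
gripper_width: 0.0598
```

Request:
apply_moves --rows '[[[0.4, -1, 0], [0, 0, -0.2], 0.3], [[0.4, -1, 0], [0, 0, -0.2], 0.3], [[0.4, -1, 0], [0, 0, -0.2], 0.3], [[0.4, -1, 0], [0, 0, -0.2], 0.3]]'

```text
clock: 1.1
ee_pos: [0.4044, 0.0456, 0.23]
eef_rot: [-0.533, 1.506, 0.531]
force: [0.4, 1.0, 0.7]
gripper_width: 0.0597
```

Request:
apply_moves --rows '[[[0.4, -1, 0], [0, 0, -0.2], 0.3], [[0.4, -1, 0], [0, 0, -0.2], 0.3], [[0.4, -1, 0], [0, 0, -0.2], 0.3], [[0.4, -1, 0], [0, 0, -0.2], 0.3]]'

```text
clock: 1.43
ee_pos: [0.4646, -0.1068, 0.2298]
eef_rot: [-0.41, 1.534, 0.408]
force: [1.7, 1.6, -0.0]
gripper_width: 0.06
```

Request:
apply_moves --rows '[[[0.4, -0.98, 0], [0, 0, -0.2], 0.3], [[0.4, -0.98, 0], [0, 0, -0.23], 0.3], [[0.4, -0.98, -0.2], [0, 0, -0.23], 0.3], [[0.4, -0.98, -0.4], [0, 0, -0.23], 0.3], [[0.4, -0.98, -0.4], [0, 0, -0.23], 0.3], [[0.4, -0.98, -0.4], [0, 0, -0.23], 0.3]]'

```text
clock: 1.93
ee_pos: [0.5233, -0.2551, 0.1646]
eef_rot: [-0.263, 1.562, 0.269]
force: [-0.8, 1.2, -0.8]
gripper_width: 0.0594
```

```bash
cat >> h.py <<'E'
O=np.array([.4935,-.054,0]); d=np.array([-.335,.942,0]); n=np.array([-.942,-.335,0])
def chute(p): p=np.asarray(p)-O; return np.stack([p@d,p@n,p[...,2]],-1)
def tool(c,s):
    c=dict(c); M=R.from_rotvec(s['eef_rot']).as_matrix(); T=np.eye(4); T[:3,:3]=M; T[:3,3]=s['ee_pos']; T=T@np.array(c['mount'])
    c['attitude']=T[:3,:3]; c['eye']=T[:3,3]; return c
E
python3 - <<'E'
from h import *
s=bot.state(); print(chute(s['ee_pos']),R.from_rotvec(s['eef_rot']).as_matrix()[:,2],s['force'],s['joint_positions'])
c=eyes.capture('wrist'); cv2.imwrite('pics/w1.png',c['image'])
P=chute(pts(tool(c,s)))
Q=R.from_rotvec(s['eef_rot']).inv().apply
import numpy as np
near=(c['depth']>0)&(P[...,2]>s['ee_pos'][2]-.03)
t=P[near]; print(len(t)); 
for sg in(-1,1):
    u=t[(t[:,1]-.037)*sg>0]
    if len(u): 
        u=u[u[:,2]<u[:,2].min()+.012]; print(sg,u.min(0),u.max(0),len(u))
c=eyes.capture('top'); cv2.imwrite('pics/t1.png',cv2.resize(c['image'][180:340,240:500],None,fx=3,fy=3))
E
```

```text
[-0.19936623  0.03930778  0.164644  ] [ 0.94316366  0.33224972 -0.00724093] [-0.84198881  1.20936291 -0.78177763] [-0.45258225  0.15774448  0.12490112  1.54628737 -0.00194359  0.77954166]
65081
-1 [-0.21035332 -0.00386344  0.16770362] [-0.18763969  0.00955084  0.17969881] 478
1 [-0.21051589  0.06846493  0.16802257] [-0.1875112   0.0821709   0.18000128] 475
```

View pics/w1.png

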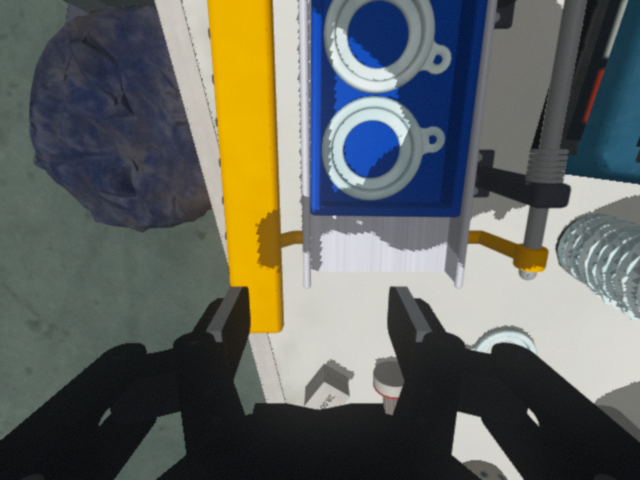

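The wrist view shows the left finger over the bar (around col 250) and the right finger over the channel, behind the tray's rear edge (row 215). In the chute frame the tips are at y 68–82 and −4–10 mm, x −210 to −187, with tip height about TCP + 3 mm. Now I'll press down.

Request:
apply_moves --rows '[[[0, 0, -0.1], [0, 0, 0], 0.3], [[0, 0, -0.2], [0, 0, 0], 0.3], [[0, 0, -0.27], [0, 0, 0], 0.3], [[0, 0, -0.33], [0, 0, 0], 0.3], [[0, 0, -0.39], [0, 0, 0], 0.3], [[0, 0, -0.45], [0, 0, 0], 0.3], [[0, 0, -0.5], [0, 0, 0], 0.3], [[0, 0, -0.55], [0, 0, 0], 0.3], [[0, 0, -0.55], [0, 0, 0], 0.3], [[0, 0, -0.55], [0, 0, 0], 0.3], [[0, 0, -0.55], [0, 0, 0], 0.3]]'

```text
clock: 2.95
ee_pos: [0.5238, -0.2529, 0.0877]
eef_rot: [-0.267, 1.558, 0.268]
force: [-4.7, 1.1, 6.1]
gripper_width: 0.0602
```

```bash
cat > look.py <<'E'
from h import *
def look(tag):
    s=bot.state(); print('tcp',chute(s['ee_pos']).round(4),'F',s['force'].round(1),'t',s['clock'],'jaw',R.from_rotvec(s['eef_rot']).as_matrix()[:,2].round(4))
    for nm in('wrist','top'):
        c=eyes.capture(nm); P=chute(pts(tool(c,s) if nm=='wrist' else c)); hsv=cv2.cvtColor(c['image'],cv2.COLOR_BGR2HSV)
        ok=c['depth']>0
        y=(cv2.inRange(hsv,(15,120,80),(32,255,255))>0)&ok&(abs(P[...,1]-.077)<.02)&(P[...,0]>-.25)&(P[...,0]<.04)&(P[...,2]>.06)
        b=(cv2.inRange(hsv,(105,120,40),(130,255,255))>0)&ok&(abs(P[...,1])<.05)&(P[...,2]>.1)&(P[...,2]<.12)&(abs(P[...,0])<.25)
        if y.any(): print(nm,'bar z med, 5-95:',np.percentile(P[y][:,2],[5,50,95]).round(4),y.sum())
        if b.any(): print(nm,'tray rim x,y,z:',np.percentile(P[b],[1,50,99],axis=0).round(4).tolist(),b.sum())
        cv2.imwrite(f'pics/{tag}_{nm}.png',c['image'])
E
python3 -c "from look import *;look('a')"
```

```text
tcp [-0.1975  0.0381  0.0877] F [-4.7  1.1  6.1] t 2.95 jaw [ 0.9425  0.3342 -0.0032]
wrist bar z med, 5-95: [0.0871 0.0902 0.0924] 23702
wrist tray rim x,y,z: [[-0.1741, -0.0431, 0.1026], [-0.1366, -0.0096, 0.1055], [-0.0872, 0.0439, 0.1071]] 13368
top bar z med, 5-95: [0.0871 0.0914 0.0962] 961
top tray rim x,y,z: [[-0.1766, -0.0413, 0.1015], [-0.1153, -0.0069, 0.1071], [-0.0423, 0.0442, 0.1121]] 352
```

View pics/a_wrist.png

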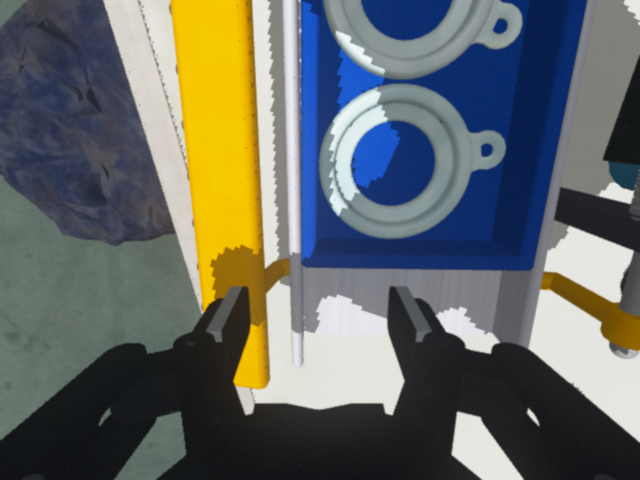

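The wrist view shows the left finger on the bar and the tray still before the gate. The tray's rear edge is at row 265, with the right finger behind it. The bar is at about 91 mm, which is only marginally open, so I'll press further.

Request:
apply_moves --rows '[[[0, 0, -0.04], [0, 0, 0], 0.3], [[0, 0, -0.08], [0, 0, 0], 0.3], [[0, 0, -0.08], [0, 0, 0], 0.3], [[0, 0, -0.08], [0, 0, 0], 0.3], [[0, 0, -0.08], [0, 0, 0], 0.3], [[0, 0, -0.08], [0, 0, 0], 0.3]]'

```text
clock: 3.55
ee_pos: [0.5244, -0.2528, 0.0772]
eef_rot: [-0.268, 1.556, 0.268]
force: [-1.5, 2.1, 6.9]
gripper_width: 0.06
```

```bash
python3 -c "from look import *;look('b')"
```

```text
tcp [-0.1977  0.0375  0.0772] F [-1.5  2.1  6.9] t 3.55 jaw [ 0.9425  0.3343 -0.0016]
wrist bar z med, 5-95: [0.0755 0.0796 0.0821] 23213
wrist tray rim x,y,z: [[-0.1742, -0.0431, 0.1024], [-0.1379, -0.0114, 0.1055], [-0.0904, 0.0438, 0.1071]] 15409
top bar z med, 5-95: [0.0756 0.0808 0.0856] 919
top tray rim x,y,z: [[-0.1764, -0.0412, 0.1017], [-0.1151, -0.0068, 0.1072], [-0.0423, 0.0441, 0.112]] 353
```

The bar is at about 80 mm (roughly 0.26 rad) with the tray untouched. Next is a slow push.

Request:
apply_moves --rows '[[[-0.009, 0.025, -0.007], [0, 0, 0], 0.3], [[-0.02, 0.057, -0.007], [0, 0, 0], 0.3], [[-0.033, 0.094, -0.007], [0, 0, 0], 0.3], [[-0.049, 0.138, -0.007], [0, 0, 0], 0.3], [[-0.067, 0.188, -0.007], [0, 0, 0], 0.3], [[-0.085, 0.239, -0.007], [0, 0, 0], 0.3], [[-0.103, 0.289, -0.007], [0, 0, 0], 0.3], [[-0.121, 0.339, -0.007], [0, 0, 0], 0.3], [[-0.138, 0.389, -0.007], [0, 0, 0], 0.3], [[-0.156, 0.44, -0.007], [0, 0, 0], 0.3], [[-0.17, 0.477, -0.007], [0, 0, 0], 0.3], [[-0.179, 0.502, -0.007], [0, 0, 0], 0.3]]'

```text
clock: 4.65
ee_pos: [0.4986, -0.1785, 0.078]
eef_rot: [-0.271, 1.553, 0.264]
force: [0.6, -7.1, 6.4]
gripper_width: 0.0601
```

```bash
python3 -c "from look import *;look('c')"
```

```text
tcp [-0.119   0.0369  0.078 ] F [ 0.6 -7.1  6.4] t 4.65 jaw [9.425e-01 3.341e-01 4.000e-04]
wrist bar z med, 5-95: [0.0762 0.0802 0.0827] 23773
wrist tray rim x,y,z: [[-0.1076, -0.0445, 0.1024], [-0.0632, -0.0135, 0.1055], [-0.0116, 0.0433, 0.1071]] 16208
top bar z med, 5-95: [0.0762 0.0809 0.0863] 452
top tray rim x,y,z: [[-0.1097, -0.0435, 0.1014], [-0.0338, -0.0267, 0.1066], [0.0248, 0.0429, 0.1121]] 288
```

View pics/c_wrist.png

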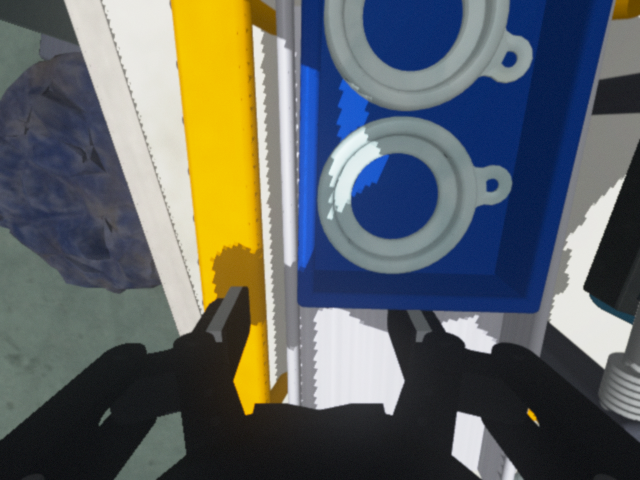

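The tray's rear edge (row 307) is against the right finger, the tray sits straight in the channel, and the bar is held at 80 mm. I'll continue.

Request:
apply_moves --rows '[[[-0.013, 0.038, -0.01], [0, 0, 0], 0.3], [[-0.031, 0.088, -0.01], [0, 0, 0], 0.3], [[-0.051, 0.144, -0.01], [0, 0, 0], 0.3], [[-0.071, 0.201, -0.01], [0, 0, 0], 0.3], [[-0.092, 0.257, -0.01], [0, 0, 0], 0.3], [[-0.112, 0.314, -0.01], [0, 0, 0], 0.3], [[-0.132, 0.371, -0.01], [0, 0, 0], 0.3], [[-0.152, 0.427, -0.01], [0, 0, 0], 0.3], [[-0.172, 0.484, -0.01], [0, 0, 0], 0.3], [[-0.192, 0.54, -0.01], [0, 0, 0], 0.3], [[-0.21, 0.59, -0.01], [0, 0, 0], 0.3], [[-0.223, 0.628, -0.01], [0, 0, 0], 0.3]]'

```text
clock: 5.75
ee_pos: [0.466, -0.0846, 0.0781]
eef_rot: [-0.273, 1.55, 0.262]
force: [0.2, -7.7, 5.9]
gripper_width: 0.0594
```

```bash
python3 -c "from look import *;look('d')"
```

```text
tcp [-0.0196  0.0362  0.0781] F [ 0.2 -7.7  5.9] t 5.75 jaw [0.9425 0.3342 0.0026]
wrist bar z med, 5-95: [0.076  0.0802 0.0826] 10773
wrist tray rim x,y,z: [[-0.0084, -0.0461, 0.1023], [0.0362, -0.0149, 0.1055], [0.0879, 0.0425, 0.1071]] 16153
top bar z med, 5-95: [0.0764 0.0811 0.0865] 524
top tray rim x,y,z: [[0.0169, -0.0453, 0.1008], [0.0935, -0.0384, 0.1066], [0.1247, 0.0393, 0.1134]] 198
```

Request:
apply_moves --rows '[[[-0.013, 0.038, -0.01], [0, 0, 0], 0.3], [[-0.027, 0.075, -0.01], [0, 0, 0], 0.3], [[-0.038, 0.107, -0.01], [0, 0, 0], 0.3], [[-0.047, 0.132, -0.01], [0, 0, 0], 0.3], [[-0.054, 0.151, -0.01], [0, 0, 0], 0.3], [[-0.058, 0.163, -0.01], [0, 0, 0], 0.3], [[-0.063, 0.176, -0.01], [0, 0, 0], 0.3], [[-0.067, 0.188, -0.01], [0, 0, 0], 0.3], [[-0.067, 0.188, -0.01], [0, 0, 0], 0.3], [[-0.067, 0.188, -0.01], [0, 0, 0], 0.3], [[-0.067, 0.188, -0.01], [0, 0, 0], 0.3]]'

```text
clock: 6.77
ee_pos: [0.4576, -0.058, 0.0785]
eef_rot: [-0.275, 1.547, 0.257]
force: [3.5, -15.5, 5.9]
gripper_width: 0.0595
```

```bash
python3 -c "from look import *;look('e')"
```

```text
tcp [0.0082 0.0352 0.0785] F [  3.5 -15.5   5.9] t 6.7667 jaw [0.9429 0.333  0.0053]
wrist bar z med, 5-95: [0.0759 0.0804 0.0826] 6143
wrist tray rim x,y,z: [[0.0194, -0.0463, 0.1025], [0.0639, -0.0156, 0.1058], [0.1157, 0.0416, 0.1073]] 16166
top bar z med, 5-95: [0.0763 0.0813 0.0858] 747
top tray rim x,y,z: [[0.0591, -0.0451, 0.1017], [0.133, -0.0342, 0.1063], [0.1532, 0.0385, 0.1115]] 187
```

View pics/e_wrist.png

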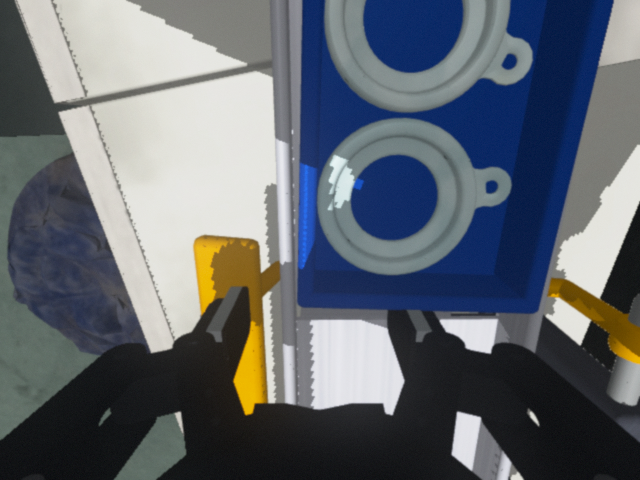

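The force has doubled to 15.5 N and the rear edge is at +19 mm, so the tray is home against the buffers with the bar still down. I'll back off 8 mm with the bar held, then rise gently.

Request:
apply_moves --rows '[[[0.007, -0.02, -0.01], [0, 0, 0], 0.3], [[0.018, -0.05, -0.01], [0, 0, 0], 0.3], [[0.018, -0.05, -0.01], [0, 0, 0], 0.3], [[0.018, -0.05, -0.01], [0, 0, 0], 0.3], [[0.018, -0.05, 0.05], [0, 0, 0], 0.3], [[0.018, -0.05, 0.12], [0, 0, 0], 0.3], [[0.018, -0.05, 0.19], [0, 0, 0], 0.3], [[0.018, -0.05, 0.26], [0, 0, 0], 0.3], [[0.018, -0.05, 0.33], [0, 0, 0], 0.3], [[0.018, -0.05, 0.45], [0, 0, 0], 0.3], [[0.018, -0.05, 0.7], [0, 0, 0], 0.3], [[0.018, -0.05, 0.95], [0, 0, 0], 0.3]]'

```text
clock: 7.87
ee_pos: [0.4593, -0.0653, 0.2216]
eef_rot: [-0.275, 1.549, 0.258]
force: [0.3, -0.0, 1.0]
gripper_width: 0.0597
```

Request:
apply_moves --rows '[[[0, 0, 0.1], [0, 0, 0], 0.3], [[0, 0, 0.1], [0, 0, 0], 0.3], [[0, 0, 0.1], [0, 0, 0], 0.3], [[0, 0, 0.1], [0, 0, 0], 0.3]]'

```text
clock: 8.2
ee_pos: [0.459, -0.0651, 0.2358]
eef_rot: [-0.274, 1.551, 0.259]
force: [-0.1, -0.1, -0.9]
gripper_width: 0.06
```

```bash
python3 -c "from look import *;look('f')"
```

```text
tcp [0.0011 0.0362 0.2358] F [-0.1 -0.1 -0.9] t 8.2 jaw [0.9429 0.3332 0.002 ]
wrist bar z med, 5-95: [0.1215 0.1236 0.1247] 8300
wrist tray rim x,y,z: [[0.0198, -0.0474, 0.1032], [0.104, -0.0074, 0.1056], [0.155, 0.0411, 0.1074]] 4993
top bar z med, 5-95: [0.1211 0.1253 0.1286] 597
top tray rim x,y,z: [[0.0729, -0.0452, 0.1005], [0.138, -0.0306, 0.1065], [0.1528, 0.0386, 0.1114]] 168
```

View pics/f_wrist.png

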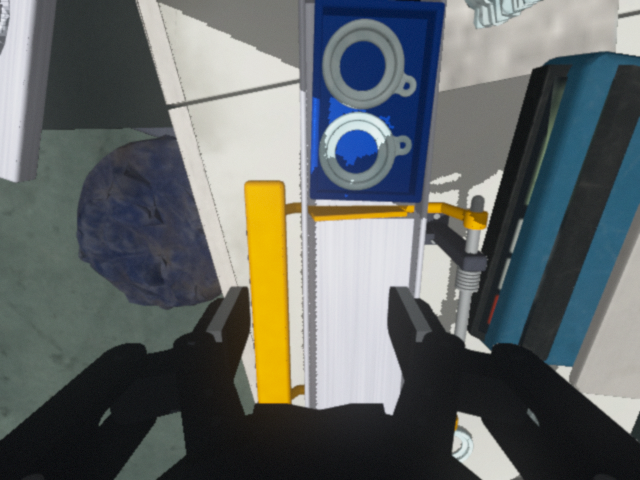

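The leaf (row 212) stands up shut behind the tray's rear edge (row 200). Both rings lie flat, and the bar is back at 124–125 mm. Tray x is about 86–87 mm, which is home. Handing in.

```bash
python3 -c "
from bench import job
print(job.hand_in())"
```

```text
the job is handed in; nothing more can be done
None
```

The tray is against the end stop and the gate has sprung shut behind it. I handed the job in after about 8.2 s of the 38 s allowed; no verdict was reported.

- **What I did:** one fingertip pressed the bar down to about 80 mm (roughly 0.26 rad) and held it there. The other pushed the tray about 195 mm along the slideway until the push force doubled from about 8 N to 15 N at the buffers. I then backed off about 7 mm with the bar still held, and lifted away.
- **Last checks:**
    - **Tray:** its rim spans x of about 20 to 155 mm in the chute frame, so its origin is near 87 mm against 86 mm for home. The rim is at about its expected height of 107 mm, and both rings lie flat in it.
    - **Gate:** the bar is back at 124–125 mm and the leaf stands up behind the tray.
    - **Arm:** it is clear, about 0.24 m up, with wrist force under 1 N.
- **Disagreements:** the first press reached only about 91 mm on the bar, right at the opening limit, so I pressed further before pushing. In the last top view the tray's rear edge did not show up in the rim measurement, so that end was checked only with the wrist camera. I did not measure the bystanders again at the end, but the arm met no unexpected force.

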